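Clear the filter and press its access panel home

ROBOT

A 6-joint arm with a two-finger parallel gripper is mounted at the origin on a cart in front of the work surface, level with it; the furniture and walls round the work are solid. World frame = base frame: x ahead of the robot, y to its left, z up, the work surface at z = 0. Lengths are in m, angles in rad, forces in N, time in s.
With the tool pointing down it reaches from about 0.375 to 0.925 m from the base axis. Payload 5.7 kg.
Tool frame: the origin (TCP) lies midway between the tips of the shut fingers; the grasp point (between the pads) lies 19 mm behind it (r.grip_point_offset is the distance from the TCP to the grasp point, in m); z points along the fingers, y is the direction in which the jaws open and shut (so a half turn about z gives the same grasp; the last joint's range is limited). The gripper opens to 85 mm and grips with 20 to 120 N. Pads are 22 mm wide; open, the fingers measure 114 mm over their backs; the gripper's body (76 mm by 85 mm) begins 54 mm behind the grasp point. The pads swing forward as they close: fully open they stand 13 mm farther back than shut.
Start: joints at [-1.252, 0.359, 1.51, -0, 1.272, -0.115], TCP at [0.252, -0.544, 0.231] pointing down, gripper open.
Joint ranges: [-2.97, 2.97], [-1.01, 2.36], [0.21, 2.38], [-0.96, 4.11], [0.2, 2.71], [-2.98, 2.98]. Speed limits (rad/s): [2.39, 2.39, 3.14, 3.14, 3.14, 3.14].

INTERFACE

Orientations are given as a rotation vector (axis times angle).
In Python, from station import r gives the robot as it stands. The module is installed in compiled form; this text tells all that it offers.
- The arm moves only by the tool drive_tool, never from a script. Its argument "commands" is a list of rows, each a list of 7 numbers: the turn, a rotation vector about the tool's x, y, z in units of 8 degrees (1.0 is 8 degrees), then the shift along the tool's x, y, z in units of 30 mm (1.0 is 30 mm), then the opening, from 0 (shut) to 1 (fully open). In form: [[ax, ay, az, x, y, z, fingers], ...]. A call has exactly 8 rows; each row is the pose to reach, as a shift and turn from the pose commanded when the call began, along the tool's axes at that moment; what a row does not reach only later rows make up. A row lasts 1/10 s, in which the tool goes at most 50 mm and 8.59 degrees, less where a joint would pass 70% of its speed; a pose out of reach is approached as far as the arm can. A call with a gripper value outside its range is refused whole. The fingers move at their own pace and stop on an object; "squeeze" is the grip in N (left out, the last holds). Time passes only in rows, so rows that repeat a pose let the fingers close, or fill a call up. It gives the time, the measured TCP pose, the force and the opening at its end, in the units of the state.
- r.get_state(): the state, without advancing time (a new reading comes with each control period).
- r.read_camera(name): name is "side" or "top"; returns a dict with "img" (384x512x3 uint8, red, green, blue), "camera_matrix" (3x3 intrinsics, pixels), "k1" (the pictures are not rectified: a ray, as slopes to the right and down, at radius r is drawn at 1 + k1 r^2 times it, then the intrinsics apply), "world_from_camera" (4x4, takes a point from camera to world coordinates). Camera axes: x right, y down, z forward; pixel columns grow to the right and rows downward; lengths in m; the calibration is good to about 2 mm. A picture is of the moment at which its call begins. There is no depth.
- r.finish_job(): hands the job in, once; it reports no verdict.
The state is a dict: "time": time; "qpos": joint angles; "qd": joint speeds; "tau": joint torques, N m; "position": TCP position; "tool_rot": TCP orientation; "contact_force": force on the tool from outside, world axes, zero at the start; "torque": the same for the moment, N m; "width": opening from 0.0 (shut) to 1.0 (fully open).
Only numpy, scipy, OpenCV 4.12 (cv2) and the standard library are available. Lean on these libraries where they do the work, as an engineer would, in place of code of your own. Each camera call takes 0.05 s, during which the arm holds its last target. There are 200 camera calls.

TASK

Close up the filter box: first, with the blue scraper block and not with the gripper, sweep the three plaster chips off the filter into the tray, and put the scraper down again clear of the box. Then turn the winged quarter-turn stud until its wing is open, in line with the red marks, so that the panel's slot can pass over it. Last, lift the access panel by its handle, lower it over the stud and the locating pin, press it down flush on the frame against the sprung filter, and finish while still holding it pressed there, so that a colleague can lock it.

Things in the scene. Friction and masses are not known exactly. Their poses are not given: they have to be found in the camera images.
- filter_box: Bench filter box, fixed, grey; its top is a flat frame 224 x 128 mm, long side along its x axis, top face 50 mm above the worktop. Origin: centre of its underside, z up. The stud stands on the frame at x = +86 mm, y = 0. The frame overhangs the narrower body on the -y side, over the tray's rim. A hose spigot sticks out of the +y side to y = 80 mm, below 43 mm height.
- filter_face (a point): Centre of the top face of the filter cassette, in the middle of the frame: a black-edged slotted steel face 112 x 94 mm (long side along the box's x axis). It floats on springs and stands 5 mm proud of the frame (55 mm above the worktop) until pressed. Same axes as the box.
- filter (a joint): How far the filter cassette is pushed down, m: 0 standing proud by 5 mm, 0.005 fully down, flush with the frame. It takes about 4 N in all to start it and 14 N to push it fully down; the panel's own weight (about 3 N) counts towards that but does not move it alone.
- stud (a joint): Angle of the quarter-turn stud, rad, positive counter-clockwise from above, a stop at each end: 0 = open (wing along the box's y axis, in line with the two red marks on the frame), 1.57 = wing along the box's x axis. It starts at 0.8 to 1.5. Turning it takes about 0.06 N m; it stays where it is left.
- stud_wing (a point): Middle of the stud's wing, on the stud's vertical axis, 22 mm above the frame. The wing is an upright dark bar 10 mm thick, 26 mm long, from 9 to 32 mm above the frame, with a rounded top; this point's y axis points along it.
- panel: Access panel: aluminium plate 200 x 124 x 4 mm, about 0.3 kg, lying flat on the worktop at first. Origin: centre of its underside; x along the long side, z up. Slot 16 mm (x) by 32 mm (y) at x = +86 mm for the stud's wing; round 13 mm hole at x = -86 mm for the pin. Fitted, its axes match the box's and its origin is right above the box's; flush, its underside is 50 mm above the worktop.
- panel_handle (a point): Middle of the panel's black bridge handle, 36 mm above the panel's underside: a bar 100 mm long along the panel's x axis, 13 mm wide, 12 mm high, on two legs of 11 mm at x = +-42 mm. Same axes as the panel.
- panel_slot (a point): Centre of the panel's slot, at its underside.
- scraper: Scraper block, standing on the worktop on its black rubber foot: 104 mm long (its x axis), foot 22 mm thick (24 mm at its widest), 54 mm high in all, 0.14 kg. Origin: centre of its underside, z up.
- scraper_grip (a point): Middle of the scraper's blue grip, 40 mm above its underside: 90 mm long along the scraper's x axis, 16 mm thick along its y axis, from 22 to 54 mm high. Same axes as the scraper.
- tray: Shallow teal tray, fixed, 269 x 189 x 20 mm (x, y, z), open at the top. Origin: centre of its underside, level with the worktop. It stands along the box's -y side with its rim pushed 22 mm under the frame's edge; same axes as the box.
- chip_1: White chip of plaster, 14 to 22 mm wide, 9 to 13 mm high, 12 g, loose on the filter face, towards the box's -x end. Origin: centre of its underside as it starts.
- chip_2: Like chip_1, near the middle of the filter face.
- chip_3: Like chip_1, towards the box's +x end of the filter face.
- pin (a point): Foot of the round steel locating pin on the frame, at x = -86 mm, y = 0 of the box, 50 mm above the worktop. The pin is 8 mm thick, 13.5 mm high, pointed.
Things that resemble listed ones, but are neither listed nor needed, are in the scene too. What is shaped like the scraper but orange or yellow is not meant.

How it is judged:
On the way, in this order (a step that is already met when the one before it is completed fails the run):
1. all three chips are off the filter box and in the tray (height (world z) of each of chip_1, chip_2, chip_3 below 0.032 m and x of chip_1 in the frame of tray between -0.134 and 0.134 m and y of chip_1 in the frame of tray between -0.0945 and 0.0945 m and x of chip_2 in the frame of tray between -0.134 and 0.134 m and y of chip_2 in the frame of tray between -0.0945 and 0.0945 m and x of chip_3 in the frame of tray between -0.134 and 0.134 m and y of chip_3 in the frame of tray between -0.0945 and 0.0945 m), for 0.2 s.
2. the scraper is put down clear of the box (height (world z) of scraper below 0.035 m and contact force between scraper and the fingers below 0.1 N and linear speed of scraper below 0.02 m/s), for 0.2 s.
3. the stud is turned to its open position, with the panel still off the box (value of joint stud below 0.15 rad and horizontal distance between panel and filter_box above 0.05 m), for 0.2 s.
At the end, for the whole second after the job is handed in: Chips in the tray; scraper let go, not on the box; stud open within 0.2 rad; panel over stud and pin (slot within 6 mm of the stud axis, level within 0.03 rad), underside within 1.8 mm of the frame, filter pushed down 3 mm or more, at rest, the gripper still pressing it (all of step 1 and all of step 2 and value of joint stud below 0.2 rad and horizontal distance between panel_slot and stud_wing below 0.006 m and angle between the x axis of panel and the x axis of filter_box, either way round below 0.08 rad and angle between panel's own z axis and vertical below 0.03 rad and z of panel in the frame of filter_box below 0.0518 m and z of panel_slot in the frame of filter_box below 0.0525 m and value of joint filter above 0.003 m and contact force between panel and the fingers above 4 N and linear speed of panel below 0.02 m/s); the arm keeps its last pose, push and grip.
It fails at once if the gripper or arm pushes a chip (contact force between any of chip_1, chip_2, chip_3 and the fingers above 0.5 N or contact force between any of chip_1, chip_2, chip_3 and the arm above 0.5 N).
It also fails if it takes over 72 s, if anything falls off the work surface, if the arm or the gripper's body presses on something with over 40 N, if the wrist force passes 120 N, or if a joint passes its speed limit or range.

## Working session

There is one attempt and no reset: what is moved stays moved. The work goes in short steps, Python scripts to look and compute and a tool call to move; the robot and the scene stay as the last step left them, time stands still between calls to the robot, and variables do not carry over. Pictures are saved under pics/ and viewed, about 8 in all and at most 12, crops included, and the job is handed in when it is done.

Besides the shell and the picture viewer there is one more tool, called after "Request:" by a JSON object that holds its "op" and its "data". drive_tool: Moves the arm, as the interface text tells. Its arguments: {"type":"object","properties":{"commands":{"type":"array","items":{"type":"array","items":{"type":"number"}}},"squeeze":{"type":"number"}},"required":["commands"]}

```bash
mkdir -p pics; cat > h.py <<'E'
import numpy as np, cv2
from station import r
from scipy.spatial.transform import Rotation as R
def snap(n,f):
    c=r.read_camera(n); np.savez(f'pics/{f}.npz',**{k:np.array(v) for k,v in c.items()})
    cv2.imwrite(f'pics/{f}.png',c['img'][:,:,::-1]); return c
def load(f): return dict(np.load(f'pics/{f}.npz'))
def pt(c,u,v,z):
    K=c['camera_matrix'];k=float(c['k1']);T=c['world_from_camera']
    d=cv2.undistortPoints(np.array([[[u,v]]],float),K,np.array([k,0,0,0,0.]))[0,0]
    w=T[:3,:3]@np.array([d[0],d[1],1]); return T[:3,3]+w*(z-T[2,3])/w[2]
def px(c,P):
    T=np.linalg.inv(c['world_from_camera']);P=np.atleast_2d(np.array(P,float))
    return cv2.projectPoints(P,cv2.Rodrigues(T[:3,:3])[0],T[:3,3],c['camera_matrix'],np.array([float(c['k1']),0,0,0,0.]))[0][:,0]
def crop(c,x0,y0,x1,y1,s,f):
    cv2.imwrite(f'pics/{f}.png',cv2.resize(c['img'][y0:y1,x0:x1,::-1],None,fx=s,fy=s,interpolation=cv2.INTER_CUBIC))
def box(): # world from box
    b=np.load('box.npy'); return b
E
python3 - <<'E'
from h import *
for n in('top','side'):
    c=snap(n,n+'0'); print(c['camera_matrix'],c['k1'],c['world_from_camera'])
a=np.hstack([cv2.imread('pics/top0.png')]);cv2.imwrite('pics/a.png',cv2.resize(a,(800,600),interpolation=cv2.INTER_CUBIC))
a=cv2.imread('pics/side0.png');cv2.imwrite('pics/b.png',cv2.resize(a,(800,600),interpolation=cv2.INTER_CUBIC))
print(r.get_state(), r.grip_point_offset)
E
```

```text
[[472.64155179   0.         252.20341873]
 [  0.         472.64155179 200.52132242]
 [  0.           0.           1.        ]] -0.07576485635304993 [[ 1.54829397e-02 -9.98164342e-01  5.85510535e-02  4.38699408e-01]
 [-9.99879894e-01 -1.54968193e-02  2.17034446e-04 -6.10920423e-02]
 [ 6.90719053e-04 -5.85473815e-02 -9.98284392e-01  1.58798453e+00]
 [ 0.00000000e+00  0.00000000e+00  0.00000000e+00  1.00000000e+00]]
[[498.5389979    0.         254.35586243]
 [  0.         498.5389979  194.25756209]
 [  0.           0.           1.        ]] -0.0942999308319603 [[-0.84149507 -0.19926691  0.50217401 -0.19854849]
 [-0.54007092  0.33515748 -0.77200574  0.9927884 ]
 [-0.01447218 -0.92084861 -0.38965163  0.63167944]
 [ 0.          0.          0.          1.        ]]
{'time': 0.1, 'qpos': array([-1.25211121e+00,  3.59480069e-01,  1.51133900e+00,  1.49029098e-05,
        1.27253873e+00, -1.15093133e-01]), 'qd': array([-0.00095145, -0.00110797, -0.00283567, -0.00044103,  0.00012611,
       -0.00142508]), 'tau': array([ 4.57119640e-04, -5.28651917e+01, -2.79348922e+01, -1.19616443e-04,
        4.98175577e-03,  2.13559815e-05]), 'position': array([ 0.25198252, -0.54382244,  0.230504  ]), 'tool_rot': array([-3.06627539e+00, -6.75662810e-01,  2.59361382e-04]), 'contact_force': array([-0.14839911,  0.31440507, -1.31387291]), 'torque': array([-0.02866141, -0.03650608,  0.00791775]), 'width': 0.9972788220798523} 0.0187
```

View pics/a.png

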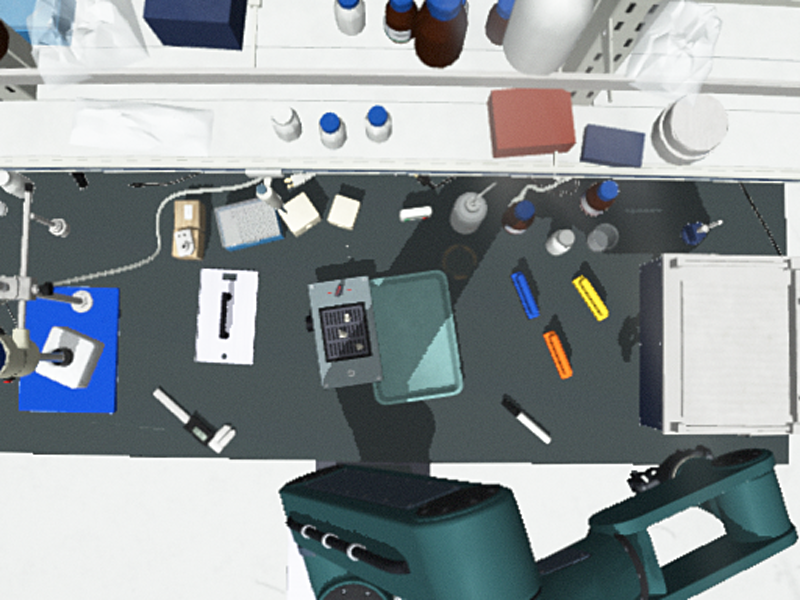

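View pics/b.png

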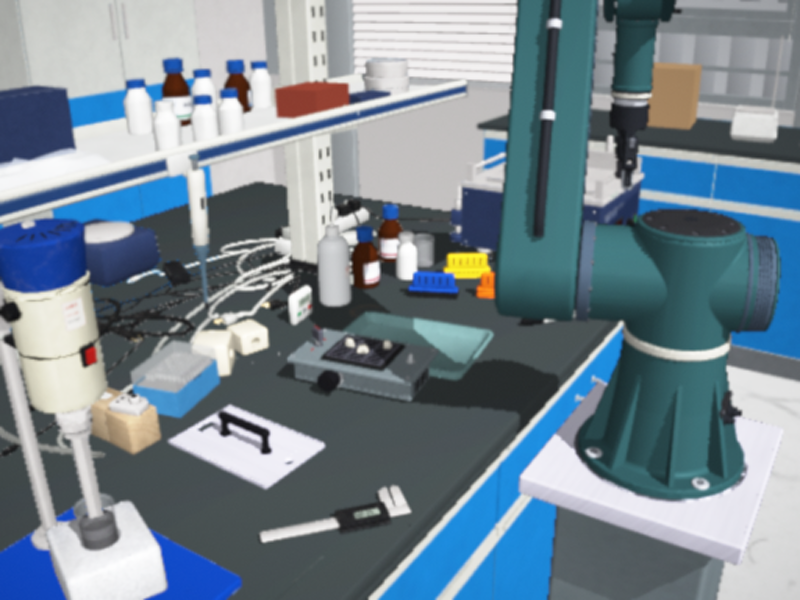

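The top view (800x600) shows the blue scraper at (525,295). Look-alikes are yellow at (590,297) and orange at (558,355). The box is at (345,332) with the stud at its top end, the tray is to its right at (420,337), and the panel is at (227,315) with its slot at the top. By the description I choose the blue block, and I'll check it in a close crop.

```bash
python3 - <<'E'
from h import *
c=load('top0'); I=c['img'][:,:,::-1]
s=7
def cr(x0,y0,w,h,s): return cv2.resize(I[y0:y0+h,x0:x0+w],None,fx=s,fy=s,interpolation=cv2.INTER_CUBIC)
A=cr(190,165,66,92,6);B=cr(120,165,50,75,6);C=cr(320,165,70,80,0+1)
C=cr(318,165,75,80,3)
M=np.zeros((552,800,3),np.uint8);M[:552,:396]=A;M[:450,400:700]=B
M[310:550,575:800]=C
cv2.imwrite('pics/c.png',M)
E
```

```text
(no output)
```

View pics/c.png

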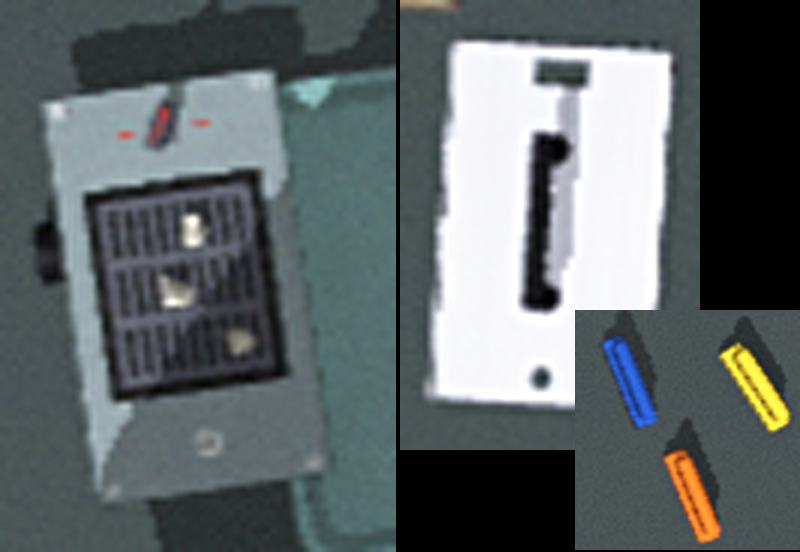

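The close crop confirms the blue block as the scraper. It also shows the box turned about 7° (corners (42,104), (275,72), (327,468) and (103,502) in the crop), three chips, the wing nearly along the box's x axis, and the panel's slot at (562,72) and hole at (541,377). I'll measure next.

```bash
python3 - <<'E'
from h import *
from scipy.optimize import least_squares
c=load('top0'); I=c['img']
f=lambda u,v,x0,y0,s:(x0+(u+.5)/s-.5,y0+(v+.5)/s-.5)
def fit(obj,pix,x0):
    g=lambda p:(px(c,np.c_[np.cos(p[2])*obj[:,0]-np.sin(p[2])*obj[:,1]+p[0],np.sin(p[2])*obj[:,0]+np.cos(p[2])*obj[:,1]+p[1],obj[:,2]])-pix).ravel()
    s=least_squares(g,x0); print(s.x,np.round(s.fun,1)); return s.x
# box: corners TL=(+x,+y) TR=(+x,-y) BR=(-x,-y) BL=(-x,+y), filter, pin
o=np.array([[.112,.064,.05],[.112,-.064,.05],[-.112,-.064,.05],[-.112,.064,.05],[.056,.047,.055],[.056,-.047,.055],[-.056,-.047,.055],[-.056,.047,.055]])
p=np.array([f(u,v,190,165,6) for u,v in[(42,104),(275,72),(327,468),(103,502),(85,198),(262,172),(289,373),(115,400)]])
b=fit(o,p,[.5,-.05,0])
o=np.array([[.086,0,.004],[-.086,0,.004],[.1,.062,.004],[.1,-.062,.004],[-.1,.062,.004]])
p=np.array([f(u-400,v,120,165,6) for u,v in[(562,72),(541,377),(452,40),(672,52),(428,398)]])
q=fit(o,p,[.5,.2,0])
# scraper
hsv=cv2.cvtColor(I,cv2.COLOR_RGB2HSV);m=cv2.inRange(hsv,(100,120,60),(130,255,255));m[:, :315]=0;m[:165]=0;m[215:]=0;m[:,350:]=0
P=np.argwhere(m)[:,::-1].astype(float)
W=np.array([pt(c,u,v,.054)[:2] for u,v in P]);rc=cv2.minAreaRect(W.astype(np.float32)*1000);print(len(P),rc,W.mean(0))
x=np.linalg.svd(W-W.mean(0))[2][0]; print(np.degrees(np.arctan2(x[1],x[0])))
np.save('box.npy',b);np.save('panel.npy',q)
Rb=np.array([[np.cos(b[2]),-np.sin(b[2])],[np.sin(b[2]),np.cos(b[2])]])
for u,v in[(192,232),(177,291),(241,342)]: print('chip',(Rb.T@(pt(c,*f(u,v,190,165,6),.06)[:2]-b[:2])).round(3))
for u,v,z in[(160,122,.082),(207,443,.06)]: print((Rb.T@(pt(c,*f(u,v,190,165,6),z)[:2]-b[:2])).round(3))
# side checks
s=load('side0')
print('side800 scale: box origin top, panel handle, scraper grip',px(s,[[b[0],b[1],.05],[q[0],q[1],.036],[*W.mean(0),.054]])*800/512)
E
```

```text
[0.4891965  0.04083143 0.16071076] [ 0.1 -0.8 -0.1 -1.1  1.1  0.9 -0.6  0.9  0.2 -0.4 -0.7 -0.2 -0.2  0.4
  0.1  0.1]
[ 0.52128278  0.30157077 -0.03773466] [-0.2 -0.  -0.1  0.   0.3  0.3 -0.1  0.1  0.2 -0.3]
258 ((572.5902099609375, -333.609375), (101.82858276367188, 27.56938362121582), 22.779573440551758) [ 0.57234692 -0.33357081]
-156.6360707411475
chip [ 0.028 -0.007]
chip [-0.002  0.005]
chip [-0.035 -0.025]
[0.087 0.   ]
[-0.086  0.001]
side800 scale: box origin top, panel handle, scraper grip [[363.95695964 350.90951066]
 [243.68783872 422.66105222]
 [433.59318151 272.02253849]]
```

Checks: stud (0.087, 0) and pin (-0.086, 0.001) come out in the box frame as specified, and the side view agrees. Next I go towards the scraper, moving left first to clear the cabinet.

Request:
{"op": "drive_tool", "data": {"commands": [[0,0,0,1,-1.6,0,1],[0,0,0,1.8,-3,0,1],[0,0,0,2.6,-4.1,0,1],[0,0,0,4.2,-3.7,0,1],[0,0,0,5.8,-3.4,0,1],[0,0,0.1,7.4,-3,0,1],[0,0,0.2,9,-2.7,0,1],[0,0,0.2,10.5,-2.3,0,1]]}}

```text
time: 0.9
position: [0.5107, -0.348, 0.2309]
tool_rot: [-3.076, -0.633, 0.001]
contact_force: [0.3, -1.0, 0.5]
width: 1.002
```

```bash
cat >> h.py <<'E'
def go(x,y,z,yawdeg):
    s=r.get_state();p=s['position'];M=R.from_rotvec(s['tool_rot']).as_matrix()
    d=M.T@(np.array([x,y,z])-p)/.03
    yd=np.radians(yawdeg);T=np.array([[np.cos(yd),np.sin(yd),0],[np.sin(yd),-np.cos(yd),0],[0,0,-1]])
    t=np.degrees(R.from_matrix(M.T@T).as_rotvec())/8
    print('t',round(s['time'],2),'pos',p.round(4),'yaw',np.degrees(np.arctan2(M[1,0],M[0,0])).round(2),'F',s['contact_force'].round(1),'w',round(s['width'],3),'q6',s['qpos'][5].round(2));print('turn',t.round(3),'shift',d.round(3))
def bx(x,y): b=np.load('box.npy');c,s=np.cos(b[2]),np.sin(b[2]);return b[0]+c*x-s*y,b[1]+s*x+c*y
E
python3 -c "
from h import *
go(.573,-.336,.024,23.3)"
```

```text
t 0.9 pos [ 0.5107 -0.348   0.2309] yaw 23.26 F [ 0.3 -1.   0.5] w 1.002 q6 0.45
turn [-0.006  0.002 -0.005] shift [2.067 0.458 6.897]
```

Request:
{"op": "drive_tool", "data": {"commands": [[0,0,0,1.2,0.3,1.0,1],[0,0,0,2.07,0.46,2.4,1],[0,0,0,2.07,0.46,4,1],[0,0,0,2.07,0.46,5,1],[0,0,0,2.07,0.46,6,1],[0,0,0,2.07,0.46,6.6,1],[0,0,0,2.07,0.46,6.87,1],[0,0,0,2.07,0.46,6.87,1]]}}

```text
time: 1.7
position: [0.5706, -0.3369, 0.0238]
tool_rot: [-3.075, -0.633, 0.003]
contact_force: [-0.5, 0.2, 0.5]
width: 1.003
```

Request:
{"op": "drive_tool", "data": {"commands": [[0,0,0,0,0,0,0],[0,0,0,0,0,0,0],[0,0,0,0,0,0,0],[0,0,0,0,0,0,0],[0,0,0,0,0,0,0],[0,0,0,0,0,0,0],[0,0,0,0,0,0,0],[0,0,0,0,0,0,0]], "squeeze": 60}}

```text
time: 2.5
position: [0.5719, -0.3379, 0.026]
tool_rot: [3.076, 0.633, 0.001]
contact_force: [-1.0, 0.1, 6.1]
width: 0.177
```

```bash
python3 -c "
from h import *
x,y=bx(-.003,.038)
b=np.load('box.npy');print(x,y)
go(x,y,.024+.0556,np.degrees(b[2]))"
```

```text
0.48015440858490616 0.0778616956570865
t 2.5 pos [ 0.5719 -0.3379  0.026 ] yaw 23.26 F [-1.   0.1  6.1] w 0.177 q6 0.53
turn [ 0.007 -0.005  1.756] shift [  2.662 -13.939  -1.799]
```

Request:
{"op": "drive_tool", "data": {"commands": [[0,0,0,0,0,-1.6,0],[0,0,0,0,0,-3.2,0],[0,0,0.3,0.4,-1.5,-4,0],[0,0,0.6,0.7,-3.1,-4,0],[0,0,0.9,1,-4.7,-4,0],[0,0,1.2,1.3,-6.3,-4,0],[0,0,1.5,1.6,-7.9,-4,0],[0,0,1.76,1.8,-9.5,-4,0]]}}

```text
time: 3.3
position: [0.5077, -0.0525, 0.145]
tool_rot: [-3.131, -0.248, 0.0]
contact_force: [1.3, 0.6, -0.3]
width: 0.177
```

```bash
python3 -c "
from h import *
x,y=bx(-.003,.038)
b=np.load('box.npy')
go(x,y,.082,np.degrees(b[2]))"
```

```text
t 3.3 pos [ 0.5077 -0.0525  0.145 ] yaw 9.06 F [ 1.3  0.6 -0.3] w 0.177 q6 1.17
turn [-0.003  0.001 -0.018] shift [-0.223 -4.434  2.103]
```

Request:
{"op": "drive_tool", "data": {"commands": [[0,0,0,-0.1,-1.5,0,0],[0,0,0,-0.22,-3,0,0],[0,0,0,-0.22,-4.2,0,0],[0,0,0,-0.22,-4.44,0.3,0],[0,0,0,-0.22,-4.44,0.8,0],[0,0,0,-0.22,-4.44,1.1,0],[0,0,0,-0.22,-4.44,1.2,0],[0,0,0,-0.22,-4.44,1.2,0]]}}

```text
time: 4.1
position: [0.4805, 0.0754, 0.1086]
tool_rot: [-3.132, -0.25, 0.002]
contact_force: [-0.3, 0.4, -1.2]
width: 0.177
```

```bash
python3 -c "
from h import *
x,y=bx(-.003,.038)
b=np.load('box.npy')
go(x,y,.082,np.degrees(b[2]))
c=snap('side','s1');t=load('side0')
a=[cv2.resize(k['img'][185:275,165:305,::-1],None,fx=4,fy=4,interpolation=cv2.INTER_CUBIC) for k in (c,)][0]
k=snap('top','t1'); d=cv2.resize(k['img'][160:260,180:250,::-1],None,fx=3,fy=3,interpolation=cv2.INTER_CUBIC)
M=np.zeros((360,800,3),np.uint8);M[:360,:560]=a;M[:300,570:780]=d
cv2.imwrite('pics/d.png',M)
"
```

```text
t 4.1 pos [0.4805 0.0754 0.1086] yaw 9.12 F [-0.3  0.4 -1.2] w 0.177 q6 1.43
turn [-0.001  0.011 -0.011] shift [ 0.003 -0.083  0.887]
```

View pics/d.png

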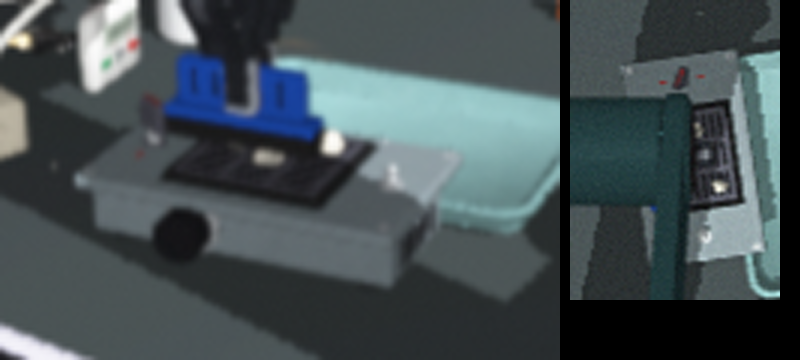

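The scraper is held level over the filter's +y side, with chips visible at (268,155) and (333,142) in the crop. I'll check where its ends are.

```bash
python3 -c "
from h import *
c=load('side'[:1]+'1')
z=.1086-.026
for X in(-.055,.049):
  for Y,Z in((.05,0),(.026,0)):
    x,y=bx(X,Y);print('foot',X,Y,(px(c,[[x,y,z+Z]])[0]-[165,185])*4)
for X in(-.048,.042):
    x,y=bx(X,.046);print('griptop',X,(px(c,[[x,y,z+.054]])[0]-[165,185])*4)
"
```

```text
foot -0.055 0.05 [315.10543021 159.26217823]
foot -0.055 0.026 [331.01317247 143.4382106 ]
foot 0.049 0.05 [166.86626652 132.12584535]
foot 0.049 0.026 [184.57477074 117.21646495]
griptop -0.048 [305.37844756  75.29326207]
griptop 0.042 [175.24778605  53.71813633]
```

Request:
{"op": "drive_tool", "data": {"commands": [[0,0,0,0,-0.08,0.3,0],[0,0,0,0,-0.08,0.6,0],[0,0,0,0,-0.08,0.8,0],[0,0,0,0,-0.08,0.89,0],[0,0,0,0,-0.08,0.89,0],[0,0,0,0,-0.08,0.89,0],[0,0,0,0,-0.08,0.89,0],[0,0,0,0,-0.08,0.89,0]]}}

```text
time: 5.0
position: [0.4807, 0.0785, 0.0828]
tool_rot: [-3.131, -0.251, -0.001]
contact_force: [0.5, -0.0, -1.8]
width: 0.175
```

```bash
python3 -c "
from h import *
x,y=bx(-.003,-.088)
b=np.load('box.npy')
go(x,y,.0815,np.degrees(b[2]))
c=snap('side','s2')
crop(c,165,185,305,275,5,'e')
"
```

```text
t 5.0 pos [0.4807 0.0785 0.0828] yaw 9.18 F [ 0.5 -0.  -1.8] w 0.175 q6 1.43
turn [-0.    -0.004 -0.004] shift [-0.019  4.217  0.043]
```

View pics/e.png

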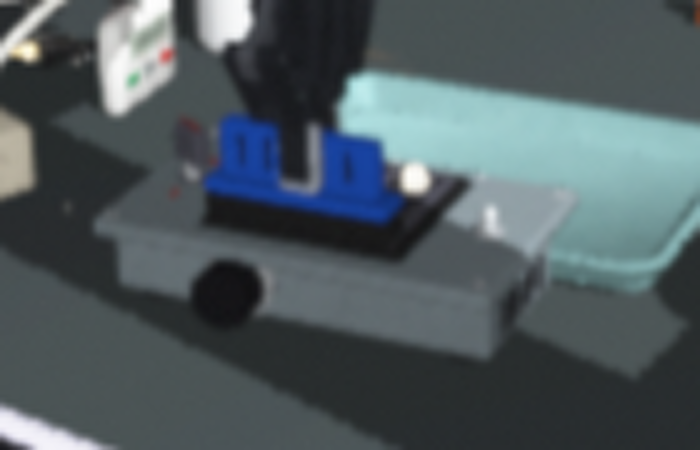

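The foot sits just over the face, with one chip visible at (415,180) ahead of it. Sweeping now.

Request:
{"op": "drive_tool", "data": {"commands": [[0,0,0,0,0.2,0.05,0],[0,0,0,0,0.6,0.05,0],[0,0,0,0,1.1,0.05,0],[0,0,0,0,1.6,0.05,0],[0,0,0,0,2.1,0.05,0],[0,0,0,0,2.6,0.05,0],[0,0,0,0,3.1,0.05,0],[0,0,0,0,3.6,0.05,0]]}}

```text
time: 5.85
position: [0.4978, -0.0296, 0.081]
tool_rot: [3.132, 0.251, -0.0]
contact_force: [-0.2, -0.4, -1.2]
width: 0.175
```

Request:
{"op": "drive_tool", "data": {"commands": [[0,0,0,0,0.3,0,0],[0,0,0,0,0.6,0,0],[0,0,0,0,0.9,0,0],[0,0,0,0,0.9,0,0],[0,0,0,0,0.9,0,0],[0,0,0,0,0.9,-1,0],[0,0,0,0,0.9,-2,0],[0,0,0,0,0.9,-2.5,0]]}}

```text
time: 6.65
position: [0.5028, -0.0544, 0.1581]
tool_rot: [3.131, 0.252, 0.004]
contact_force: [0.5, 0.6, -0.4]
width: 0.178
```

```bash
python3 -c "
from h import *
go(.573,-.336,.026,9.2)
c=snap('side','s3');k=snap('top','t3')
a=cv2.resize(c['img'][175:275,165:325,::-1],None,fx=4,fy=4,interpolation=cv2.INTER_CUBIC)
d=cv2.resize(k['img'][160:265,185:305,::-1],None,fx=4,fy=4,interpolation=cv2.INTER_CUBIC)
cv2.imwrite('pics/f.png',cv2.resize(np.vstack([a[:, :],np.pad(d,((0,0),(0,160),(0,0)))]),None,fx=.72,fy=.72))
"
```

```text
t 6.65 pos [ 0.5028 -0.0544  0.1581] yaw 9.22 F [ 0.5  0.6 -0.4] w 0.178 q6 1.17
turn [ 0.005 -0.017  0.003] shift [0.795 9.638 4.411]
```

View pics/f.png

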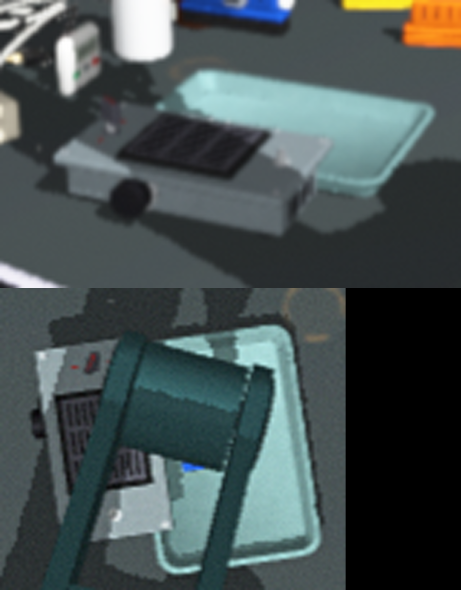

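The filter and frame look clear of chips. The arm hides part of the tray, so I'll check it from the top once away. Carrying the scraper back.

Request:
{"op": "drive_tool", "data": {"commands": [[0,0,0,0.1,1.6,0,0],[0,0,0,0.3,3.2,0,0],[0,0,0,0.4,4.8,0,0],[0,0,0,0.5,6.4,0,0],[0,0,0,0.7,8,0.5,0],[0,0,0,0.8,9.3,1.5,0],[0,0,0,0.8,9.3,2.8,0],[0,0,0,0.8,9.3,3.4,0]]}}

```text
time: 7.55
position: [0.5676, -0.3258, 0.0487]
tool_rot: [-3.127, -0.248, 0.008]
contact_force: [-1.7, 0.3, -2.2]
width: 0.179
```

```bash
python3 -c "
from h import *
go(.573,-.326,.026,9.2)
k=snap('top','t4')
crop(k,185,160,365,280,4,'g')
"
```

```text
t 7.55 pos [ 0.5676 -0.3258  0.0487] yaw 9.08 F [-1.7  0.3 -2.2] w 0.179 q6 0.79
turn [-0.035  0.033 -0.015] shift [0.18  0.038 0.756]
```

View pics/g.png

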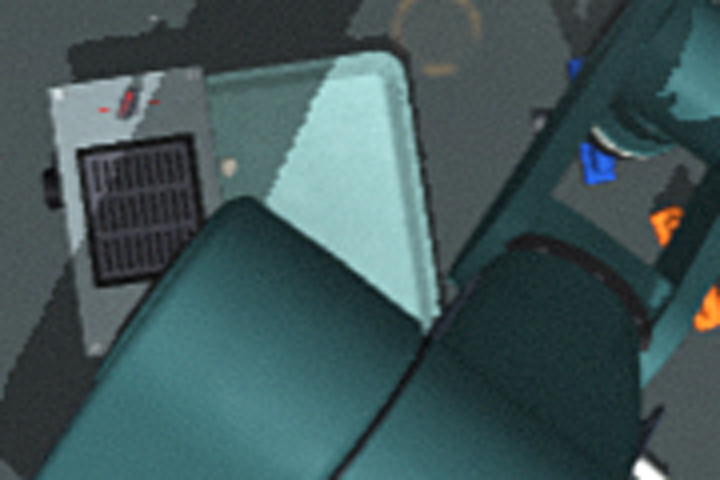

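One chip is visible in the tray at (228,167) and the filter is clean; the rest of the tray is under the arm. Putting the scraper down.

Request:
{"op": "drive_tool", "data": {"commands": [[0,0,0,0.18,0.04,0.3,0],[0,0,0,0.18,0.04,0.6,0],[0,0,0,0.18,0.04,0.75,0],[0,0,0,0.18,0.04,0.75,0],[0,0,0,0.18,0.04,0.75,0.8],[0,0,0,0.18,0.04,0.75,0.8],[0,0,0,0.18,0.04,0.75,0.8],[0,0,0,0.18,0.04,0.75,0.8]]}}

```text
time: 8.4
position: [0.576, -0.327, 0.0321]
tool_rot: [3.131, 0.251, 0.001]
contact_force: [0.7, 1.2, -0.4]
width: 0.798
```

Request:
{"op": "drive_tool", "data": {"commands": [[0,0,0,0,0,0,0.8],[0,0,0,0,0,-0.5,0.8],[0,0,0,0,0,-1.5,0.8],[0,0,0,0,0,-3,0.8],[0,0,0,0,0,-4.5,0.8],[0,0,0,0,-1.3,-4.5,0.8],[0,0,0,0,-2.9,-4.5,0.8],[0,0,0,0,-4.5,-4.5,0.8]]}}

```text
time: 9.2
position: [0.5542, -0.1928, 0.1683]
tool_rot: [3.131, 0.249, 0.003]
contact_force: [0.2, 1.0, -0.1]
width: 0.798
```

```bash
python3 - <<'E'
from h import *
# wing angle from initial top view: red/dark wing pixels, analysed at 82mm
c=load('t4');s=load('side0')
I=c['img'].astype(int)
b=np.load('box.npy');x,y=bx(.086,0);u,v=px(c,[[x,y,.08]])[0];print('stud px',u,v,'world',x,y)
x0,y0=int(u)-9,int(v)-9;g=I[y0:y0+19,x0:x0+19].sum(2);m=g<260
P=np.argwhere(m)[:,::-1]+[x0,y0]
lab=cv2.connectedComponents(m.astype(np.uint8))[1];k=lab[9-1:9+2,9-1:9+2].max();P=np.argwhere(lab==k)[:,::-1]+[x0,y0]
W=np.array([pt(c,p[0],p[1],.075)[:2] for p in P]);d=np.linalg.svd(W-W.mean(0))[2][0];a=np.degrees(np.arctan2(d[1],d[0]));print(len(P),W.mean(0),'wing yaw',a)
for row in m.astype(int): print(''.join('.#'[q] for q in row))
go(x,y,.15,a)
E
```

```text
stud px 216.4252948842813 185.33669625609022 world 0.5740882907044458 0.05459313768817843
12 [0.57621546 0.05155266] wing yaw 167.14764069198048
###################
###################
##############.....
######.............
...................
...................
..........###......
...........#.......
...........#.......
..........##....#..
..........##.......
..........#........
.........##........
...................
...................
...................
...................
...................
..............#####
t 9.2 pos [ 0.5542 -0.1928  0.1683] yaw 9.09 F [ 0.2  1.  -0.1] w 0.798 q6 0.96
turn [ 2.3000e-02  7.0000e-03 -1.9758e+01] shift [ 1.955 -8.038  0.604]
```

Request:
{"op": "drive_tool", "data": {"commands": [[0,0,-1,0.3,-1.2,0.2,0.8],[0,0,-2,0.6,-2.5,0.6,0.8],[0,0,-3,1,-3.8,0.6,0.8],[0,0,-4,1.4,-5,0.6,0.8],[0,0,-5,1.7,-6.4,0.6,0.8],[0,0,-6,1.95,-7.8,0.6,0.8],[0,0,-7,1.95,-8.1,0.6,0.8],[0,0,-8,1.95,-8.1,0.6,0.8]]}}

```text
time: 10.0
position: [0.573, 0.0581, 0.1497]
tool_rot: [2.514, 1.884, 0.002]
contact_force: [0.5, 0.2, 0.3]
width: 0.796
```

Request:
{"op": "drive_tool", "data": {"commands": [[0,0,-1,0,0,0,0.8],[0,0,-2,0,0,0,0.8],[0,0,-3,0,0,0,0.8],[0,0,-4,0,0,0,0.8],[0,0,-5,0,0,0,0.8],[0,0,-6,0,0,0,0.8],[0,0,-7,0,0,0,0.8],[0,0,-8,0,0,0,0.8]]}}

```text
time: 10.8
position: [0.5734, 0.0557, 0.1497]
tool_rot: [1.138, 2.927, 0.001]
contact_force: [0.6, 0.5, -0.5]
width: 0.8
```

Request:
{"op": "drive_tool", "data": {"commands": [[0,0,-1,0,0,0,0.8],[0,0,-2,0,0,0,0.8],[0,0,-3,0,0,0,0.8],[0,0,-3.5,0,0,0,0.8],[0,0,-3.5,0,0,0,0.8],[0,0,-3.5,0,0,0,0.8],[0,0,-3.5,0,0,0,0.8],[0,0,-3.5,0,0,0,0.8]]}}

```text
time: 11.6
position: [0.5732, 0.0557, 0.1487]
tool_rot: [0.407, 3.115, 0.0]
contact_force: [-0.6, 0.6, 0.4]
width: 0.796
```

```bash
python3 - <<'E'
from h import *
go(.574,.0546,.058,165)
c=snap('side','s5');k=snap('top','t5')
a=cv2.resize(c['img'][165:275,165:325,::-1],None,fx=4.5,fy=4.5,interpolation=cv2.INTER_CUBIC)
cv2.imwrite('pics/i.png',a)
# white chips in the tray from top
b=np.load('box.npy');I=k['img'].astype(int)
m=(I.min(2)>150)&(I.max(2)-I.min(2)<45)
n,l,st,ce=cv2.connectedComponentsWithStats(m.astype(np.uint8))
for i in range(1,n):
    w=pt(k,*ce[i],.005)[:2]-b[:2];cc,s=np.cos(b[2]),np.sin(b[2]);X,Y=cc*w[0]+s*w[1],-s*w[0]+cc*w[1]
    if abs(X)<.15 and -.24<Y<.07: print(ce[i].round(1),st[i,4],'box xy',X.round(3),Y.round(3))
E
```

```text
t 11.6 pos [0.5732 0.0557 0.1487] yaw 165.12 F [-0.6  0.6  0.4] w 0.796 q6 -1.33
turn [0.001 0.    0.015] shift [-0.037 -0.029  3.023]
[272. 175.] 1 box xy 0.101 -0.185
[256.5 177. ] 2 box xy 0.102 -0.133
[246. 183.] 1 box xy 0.087 -0.095
[248.5 183.5] 2 box xy 0.084 -0.103
[243. 184.] 1 box xy 0.085 -0.084
[251. 184.] 1 box xy 0.081 -0.111
[254. 185.] 1 box xy 0.076 -0.121
[268. 185.] 1 box xy 0.07 -0.167
[244. 186.] 1 box xy 0.078 -0.087
[251. 186.] 1 box xy 0.075 -0.11
[234.4 229.6] 400 box xy -0.062 -0.034
[245. 189.] 1 box xy 0.067 -0.089
[247. 188.] 1 box xy 0.07 -0.096
[259. 189.] 1 box xy 0.061 -0.135
[248. 190.] 1 box xy 0.063 -0.098
[252.  190.5] 2 box xy 0.059 -0.111
[255. 191.] 1 box xy 0.056 -0.121
[244. 192.] 1 box xy 0.058 -0.084
[247.5 192. ] 2 box xy 0.056 -0.096
[259.5 192.5] 2 box xy 0.049 -0.135
[262.5 193. ] 2 box xy 0.046 -0.145
[266. 192.] 1 box xy 0.047 -0.157
[282. 192.] 1 box xy 0.039 -0.21
[244.3 196. ] 3 box xy 0.044 -0.083
[247. 194.] 1 box xy 0.05 -0.093
[250.  194.5] 2 box xy 0.047 -0.103
[252. 195.] 1 box xy 0.044 -0.109
[258. 195.] 1 box xy 0.041 -0.1
[... 1447 characters left out ...]
.5] 2 box xy -0.062 -0.171
[279.7 224. ] 7 box xy -0.066 -0.187
[273.5 225.5] 2 box xy -0.068 -0.165
[287. 225.] 1 box xy -0.073 -0.21
[270. 228.] 1 box xy -0.074 -0.153
[273. 229.] 3 box xy -0.079 -0.162
[277. 228.] 1 box xy -0.078 -0.176
[276.5 231.5] 2 box xy -0.089 -0.172
[279.5 230. ] 2 box xy -0.085 -0.183
[274.2 234. ] 5 box xy -0.096 -0.164
[285. 233.] 1 box xy -0.098 -0.2
[278. 234.] 1 box xy -0.098 -0.176
[283. 234.] 1 box xy -0.1 -0.193
[285. 236.] 1 box xy -0.108 -0.198
[279. 239.] 1 box xy -0.115 -0.177
[284. 239.] 1 box xy -0.117 -0.194
[288. 240.] 1 box xy -0.123 -0.206
[294. 240.] 1 box xy -0.125 -0.226
[284.5 242. ] 2 box xy -0.127 -0.194
[287.5 244. ] 2 box xy -0.135 -0.203
```

View pics/i.png

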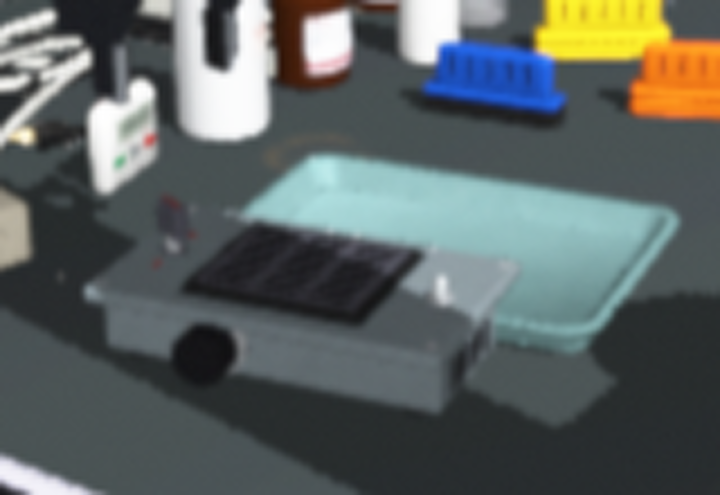

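The scraper stands at (495,80). White spots in the tray at box (0.030,-0.075), (-0.011,-0.085) and (-0.027,-0.080) match three chips, and the frame is clean. Next I grip the stud's wing.

Request:
{"op": "drive_tool", "data": {"commands": [[0,0,0,-0.03,-0.03,0.8,0.5],[0,0,0,-0.03,-0.03,1.6,0.5],[0,0,0,-0.03,-0.03,2.3,0.5],[0,0,0,-0.03,-0.03,2.8,0.5],[0,0,0,-0.03,-0.03,3.03,0.5],[0,0,0,-0.03,-0.03,3.03,0.5],[0,0,0,-0.03,-0.03,3.03,0],[0,0,0,-0.03,-0.03,3.03,0]], "squeeze": 30}}

```text
time: 12.5
position: [0.5746, 0.0546, 0.0586]
tool_rot: [0.405, 3.114, 0.0]
contact_force: [-0.3, 0.1, 0.9]
width: 0.17
```

Request:
{"op": "drive_tool", "data": {"commands": [[0,0,0,0,0,0,0],[0,0,0,0,0,0,0],[0,0,0,0,0,0,0],[0,0,0,0,0,0,0],[0,0,0,0,0,0,0],[0,0,0,0,0,0,0],[0,0,0,0,0,0,0],[0,0,0,0,0,0,0]]}}

```text
time: 13.3
position: [0.5743, 0.0555, 0.0587]
tool_rot: [0.406, 3.114, 0.002]
contact_force: [-1.3, 5.0, 4.8]
width: 0.106
```

```bash
python3 - <<'E'
from h import *
go(.574,.0546,.058,99.2)
print(r.get_state()['torque'])
E
```

```text
t 13.3 pos [0.5743 0.0555 0.0587] yaw 165.16 F [-1.3  5.   4.8] w 0.106 q6 -1.34
turn [0.015 0.    8.244] shift [ 0.002 -0.033  0.023]
[ 0.8129982   0.19401266 -0.04552379]
```

Request:
{"op": "drive_tool", "data": {"commands": [[0,0,0.5,0,-0.03,0,0],[0,0,1.2,0,-0.03,0,0],[0,0,2,0,-0.03,0,0],[0,0,3,0,-0.03,0,0],[0,0,4,0,-0.03,0,0],[0,0,5,0,-0.03,0,0],[0,0,6,0,-0.03,0,0],[0,0,7,0,-0.03,0,0]]}}

```text
time: 14.1
position: [0.5759, 0.0571, 0.0587]
tool_rot: [1.829, 2.553, 0.011]
contact_force: [4.9, 16.3, 0.8]
width: 0.106
```

Request:
{"op": "drive_tool", "data": {"commands": [[0,0,0.6,0,0,0,0],[0,0,1,0,0,0,0],[0,0,1.3,0,0,0,0],[0,0,1.3,0,0,0,0],[0,0,1.3,0,0,0,0],[0,0,1.3,0,0,0,0],[0,0,1.3,0,0,0,0],[0,0,1.3,0,0,0,0]]}}

```text
time: 14.9
position: [0.5763, 0.0571, 0.0587]
tool_rot: [2.045, 2.383, 0.012]
contact_force: [4.7, 15.7, -0.4]
width: 0.106
```

```bash
python3 - <<'E'
from h import *
go(.574,.0546,.058,99.2)
print(r.get_state()['torque'])
E
```

```text
t 14.9 pos [0.5763 0.0571 0.0587] yaw 98.72 F [ 4.7 15.7 -0.4] w 0.106 q6 -0.18
turn [ 0.046 -0.028 -0.06 ] shift [-0.072 -0.09   0.024]
[ 2.6364062  -0.65113258  0.15647629]
```

Request:
{"op": "drive_tool", "data": {"commands": [[0,0,0,0,0,0,0.45],[0,0,0,0,0,0,0.45],[0,0,0,0,0,0,0.45],[0,0,0,0,0,-0.4,0.45],[0,0,0,0,0,-1,0.45],[0,0,0,0,0,-2,0.45],[0,0,0,0,0,-2.5,0.45],[0,0,0,0,0,-2.5,0.45]]}}

```text
time: 15.7
position: [0.5757, 0.0534, 0.1358]
tool_rot: [2.042, 2.381, 0.005]
contact_force: [0.4, 1.0, 0.6]
width: 0.448
```

```bash
python3 - <<'E'
from h import *
q=np.load('panel.npy');go(q[0],q[1],.1,180+np.degrees(q[2]))
E
```

```text
t 15.7 pos [0.5757 0.0534 0.1358] yaw 98.76 F [0.4 1.  0.6] w 0.448 q6 -0.18
turn [ 0.027  0.034 -9.885] shift [ 8.453 -0.538  1.181]
```

Request:
{"op": "drive_tool", "data": {"commands": [[0,0,-1,1.2,-0.1,0,0.9],[0,0,-2,2.7,-0.2,0,0.9],[0,0,-3,4.2,-0.3,0,0.9],[0,0,-4,5.7,-0.4,0,0.9],[0,0,-5,7.2,-0.5,0.3,0.9],[0,0,-6,8.2,-0.54,0.6,0.9],[0,0,-7,8.45,-0.54,0.8,0.9],[0,0,-8,8.45,-0.54,0.8,0.9]]}}

```text
time: 16.5
position: [0.517, 0.303, 0.1068]
tool_rot: [-0.457, -3.105, 0.002]
contact_force: [-0.6, 0.0, 0.2]
width: 0.896
```

Request:
{"op": "drive_tool", "data": {"commands": [[0,0,-1,0,0,0,0.9],[0,0,-1.9,0,0,0,0.9],[0,0,-1.9,0,0,0,0.9],[0,0,-1.9,0,0,0,0.9],[0,0,-1.9,0,0,0,0.9],[0,0,-1.9,0,0,0,0.9],[0,0,-1.9,0,0,0,0.9],[0,0,-1.9,0,0,0,0.9]]}}

```text
time: 17.3
position: [0.5189, 0.3018, 0.1087]
tool_rot: [0.056, 3.141, 0.0]
contact_force: [0.2, 0.7, -0.3]
width: 0.901
```

```bash
python3 - <<'E'
from h import *
q=np.load('panel.npy');go(q[0],q[1],.019,180+np.degrees(q[2]))
E
```

```text
t 17.3 pos [0.5189 0.3018 0.1087] yaw 177.95 F [ 0.2  0.7 -0.3] w 0.901 q6 -1.12
turn [0.001 0.    0.013] shift [-0.08  -0.005  2.989]
```

Request:
{"op": "drive_tool", "data": {"commands": [[0,0,0,-0.08,0,0.8,0.9],[0,0,0,-0.08,0,1.6,0.9],[0,0,0,-0.08,0,2.4,0.9],[0,0,0,-0.08,0,2.8,0.9],[0,0,0,-0.08,0,3,0.9],[0,0,0,-0.08,0,3,0.9],[0,0,0,-0.08,0,3,0],[0,0,0,-0.08,0,3,0]], "squeeze": 100}}

```text
time: 18.1
position: [0.5221, 0.3021, 0.0197]
tool_rot: [0.056, 3.139, 0.001]
contact_force: [-0.0, -0.1, -0.2]
width: 0.577
```

Request:
{"op": "drive_tool", "data": {"commands": [[0,0,0,0,0,0,0],[0,0,0,0,0,0,0],[0,0,0,0,0,0,0],[0,0,0,0,0,0,0],[0,0,0,0,0,0,0],[0,0,0,0,0,0,0],[0,0,0,0,0,0,0],[0,0,0,0,0,0,0]]}}

```text
time: 18.9
position: [0.5216, 0.3018, 0.0195]
tool_rot: [0.055, 3.14, 0.001]
contact_force: [-0.9, -1.1, 4.8]
width: 0.128
```

```bash
python3 - <<'E'
from h import *
b=np.load('box.npy');go(b[0]+.0024,b[1],.17,180+np.degrees(b[2]))
E
```

```text
t 18.9 pos [0.5216 0.3018 0.0195] yaw 177.98 F [-0.9 -1.1  4.8] w 0.128 q6 -1.13
turn [ 0.002  0.005 -1.404] shift [ 0.688 -8.728 -5.021]
```

Handle gripped. Carrying it to a hover over the box.

Request:
{"op": "drive_tool", "data": {"commands": [[0,0,0,0,0,-1,0],[0,0,0,0,0,-2.5,0],[0,0,0,0,0,-3.9,0],[0,0,-0.2,0.1,-1.2,-4,0],[0,0,-0.5,0.2,-2.6,-4,0],[0,0,-0.8,0.3,-4,-4,0],[0,0,-1.1,0.5,-5.4,-4,0],[0,0,-1.4,0.6,-6.8,-4,0]]}}

```text
time: 19.7
position: [0.4948, 0.0971, 0.1385]
tool_rot: [0.255, -3.13, -0.0]
contact_force: [0.7, -0.8, -2.7]
width: 0.131
```

Request:
{"op": "drive_tool", "data": {"commands": [[0,0,0,-0.05,-0.5,0,0],[0,0,0,-0.1,-1.1,0,0],[0,0,0,-0.2,-1.6,0,0],[0,0,0,-0.2,-1.8,0,0],[0,0,0,-0.2,-1.8,0,0],[0,0,0,-0.2,-1.8,0,0],[0,0,0,-0.2,-1.8,0,0],[0,0,0,-0.2,-1.8,0,0]]}}

```text
time: 20.5
position: [0.5104, 0.0468, 0.1386]
tool_rot: [0.253, -3.131, -0.0]
contact_force: [-0.6, -0.1, -1.7]
width: 0.127
```

```bash
python3 - <<'E'
from h import *
go(.4905,.0411,.1245,180+np.degrees(np.load('box.npy')[2]))
E
```

```text
t 20.5 pos [0.5104 0.0468 0.1386] yaw -170.77 F [-0.6 -0.1 -1.7] w 0.127 q6 -1.78
turn [ 0.002 -0.002  0.003] shift [ 0.685 -0.083  0.469]
```

Request:
{"op": "drive_tool", "data": {"commands": [[0,0,0,0.3,-0.04,0,0],[0,0,0,0.6,-0.08,0.2,0],[0,0,0,0.68,-0.08,0.4,0],[0,0,0,0.68,-0.08,0.47,0],[0,0,0,0.68,-0.08,0.47,0],[0,0,0,0.68,-0.08,0.47,0],[0,0,0,0.68,-0.08,0.47,0],[0,0,0,0.68,-0.08,0.47,0]]}}

```text
time: 21.3
position: [0.4913, 0.0405, 0.1247]
tool_rot: [-0.251, 3.131, 0.0]
contact_force: [-0.2, -0.0, -2.3]
width: 0.124
```

```bash
python3 - <<'E'
from h import *
go(.4905,.0411,.1245,180+np.degrees(np.load('box.npy')[2]))
c=snap('side','s6');k=snap('top','t6');o=load('s5')
f=lambda k,a,b,cc,d,s:cv2.resize(k['img'][b:d,a:cc,::-1],None,fx=s,fy=s,interpolation=cv2.INTER_CUBIC)
A=f(c,165,175,298,265,6);cv2.imwrite('pics/j.png',A)
p=r.get_state()['position']
th=np.load('box.npy')[2];z=p[2]-.0195
for n,X,Y in(('TL',.1,.062),('BL',-.1,.062),('BR',-.1,-.062),('TR',.1,-.062),('slot',.086,0),('hole',-.086,0)):
    P=[p[0]+np.cos(th)*X-np.sin(th)*Y,p[1]+np.sin(th)*X+np.cos(th)*Y,z+.004]
    print(n,((px(c,[P])[0]+.5-[165,175])*6-.5).round(0),'top',px(k,[P])[0].round(1))
# stud & pin predicted in s5 crop(165,165,4.5) for box origin guesses
for g in((.4892,.0408),(.4917,.0411)):
    for n,X,z in(('wingtop',.086,.082),('pintip',-.086,.0635),('pinfoot',-.086,.05)):
        P=[g[0]+np.cos(th)*X,g[1]+np.sin(th)*X,z];print(g,n,((px(o,[P])[0]+.5-[165,165])*4.5-.5).round(1))
E
```

```text
t 21.3 pos [0.4913 0.0405 0.1247] yaw -170.82 F [-0.2 -0.  -2.3] w 0.124 q6 -1.79
turn [-0.     0.004 -0.004] shift [0.023 0.023 0.006]
TL [127. 195.] top [195.7 182.4]
BL [560. 272.] top [204.6 245.5]
BR [672. 156.] top [243.9 239.8]
TR [266.  91.] top [234.7 176.7]
slot [227. 146.] top [215.8 183.9]
hole [587. 206.] top [223.6 238.2]
(0.4892, 0.0408) wingtop [174.9 197.2]
(0.4892, 0.0408) pintip [443.6 273.6]
(0.4892, 0.0408) pinfoot [443.8 294.9]
(0.4917, 0.0411) wingtop [171.3 196.5]
(0.4917, 0.0411) pintip [439.6 272.8]
(0.4917, 0.0411) pinfoot [439.7 294.1]
```

View pics/j.png

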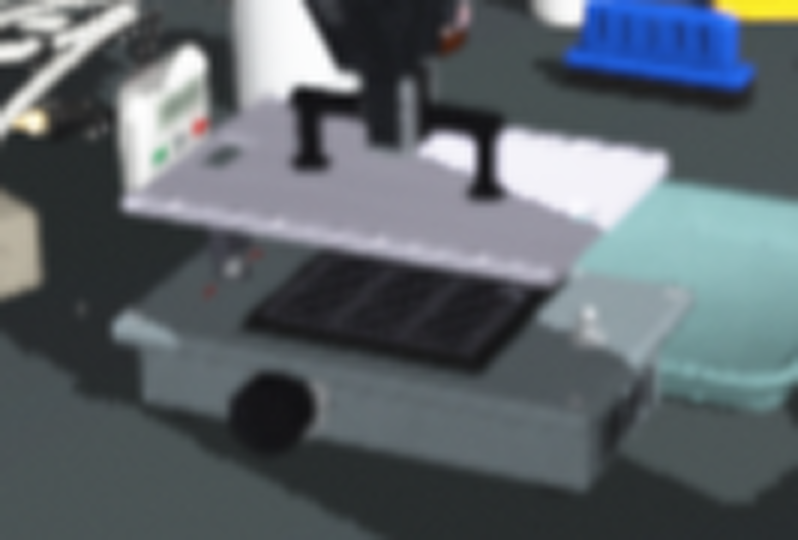

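The picture shows the panel level, with the slot at (224,156), the hole at (581,208) and the pin at (587,325). The slot's visible part is shifted by the plate thickness, as expected. Top view, touch and side view all say to move about -1.8 mm in x. I'll correct and lower.

Request:
{"op": "drive_tool", "data": {"commands": [[0,0,0,0.05,0.026,0,0],[0,0,0,0.05,0.026,0,0],[0,0,0,0.05,0.026,0,0],[0,0,0,0.05,0.026,0.3,0],[0,0,0,0.05,0.026,0.6,0],[0,0,0,0.05,0.026,0.85,0],[0,0,0,0.05,0.026,1,0],[0,0,0,0.05,0.026,1,0]]}}

```text
time: 22.2
position: [0.4885, 0.0411, 0.0935]
tool_rot: [0.251, -3.129, -0.001]
contact_force: [-0.4, -0.2, -2.2]
width: 0.13
```

Request:
{"op": "drive_tool", "data": {"commands": [[0,0,0,0,0,0,0],[0,0,0,0,0,0,0],[0,0,0,0,0,0.1,0],[0,0,0,0,0,0.2,0],[0,0,0,0,0,0.3,0],[0,0,0,0,0,0.3,0],[0,0,0,0,0,0.3,0],[0,0,0,0,0,0.3,0]]}}

```text
time: 23.0
position: [0.4893, 0.0411, 0.0856]
tool_rot: [-0.251, 3.131, 0.0]
contact_force: [0.0, -0.5, -2.6]
width: 0.129
```

```bash
python3 - <<'E'
from h import *
go(.4896,.0410,.0195+.05,180+np.degrees(np.load('box.npy')[2]));print(r.get_state()['torque'])
E
```

```text
t 23.0 pos [0.4893 0.0411 0.0856] yaw -170.82 F [ 0.  -0.5 -2.6] w 0.129 q6 -1.79
turn [ 0.001  0.001 -0.004] shift [-0.008 -0.003  0.535]
[-0.01815698 -0.04452102 -0.00335203]
```

Request:
{"op": "drive_tool", "data": {"commands": [[0,0,0,0,0,0.05,0],[0,0,0,0,0,0.1,0],[0,0,0,0,0,0.15,0],[0,0,0,0,0,0.2,0],[0,0,0,0,0,0.25,0],[0,0,0,0,0,0.3,0],[0,0,0,0,0,0.35,0],[0,0,0,0,0,0.35,0]]}}

```text
time: 23.8
position: [0.4891, 0.0411, 0.0748]
tool_rot: [0.251, -3.131, -0.0]
contact_force: [0.7, 0.2, -2.0]
width: 0.129
```

```bash
python3 - <<'E'
from h import *
go(.4896,.0410,.0195+.05,180+np.degrees(np.load('box.npy')[2]));print(r.get_state()['torque'])
E
```

```text
t 23.8 pos [0.4891 0.0411 0.0748] yaw -170.83 F [ 0.7  0.2 -2. ] w 0.129 q6 -1.79
turn [ 0.002 -0.003 -0.004] shift [-0.016 -0.005  0.176]
[ 0.03427484  0.02720469 -0.02005313]
```

Underside about 55 mm with no side force, so the wing and pin are both through. Pressing down.

Request:
{"op": "drive_tool", "data": {"commands": [[0,0,0,0,0,0.03,0],[0,0,0,0,0,0.06,0],[0,0,0,0,0,0.1,0],[0,0,0,0,0,0.14,0],[0,0,0,0,0,0.17,0],[0,0,0,0,0,0.2,0],[0,0,0,0,0,0.2,0],[0,0,0,0,0,0.2,0]]}}

```text
time: 24.6
position: [0.4893, 0.0411, 0.0702]
tool_rot: [-0.251, 3.131, -0.0]
contact_force: [-4.7, 0.7, 15.8]
width: 0.126
```

```bash
python3 - <<'E'
from h import *
go(.4896,.0410,.0195+.05,180+np.degrees(np.load('box.npy')[2]));print(r.get_state()['torque'])
E
```

```text
t 24.6 pos [0.4893 0.0411 0.0702] yaw -170.82 F [-4.7  0.7 15.8] w 0.126 q6 -1.79
turn [-0.001  0.004 -0.004] shift [-0.008 -0.003  0.023]
[ 0.02174517  0.7222175  -0.0080284 ]
```

Request:
{"op": "drive_tool", "data": {"commands": [[0,0,0,0,0,0.03,0],[0,0,0,0,0,0.06,0],[0,0,0,0,0,0.06,0],[0,0,0,0,0,0.06,0],[0,0,0,0,0,0.06,0],[0,0,0,0,0,0.06,0],[0,0,0,0,0,0.06,0],[0,0,0,0,0,0.06,0]]}}

```text
time: 25.4
position: [0.4895, 0.0411, 0.0698]
tool_rot: [-0.251, 3.13, -0.0]
contact_force: [-9.1, -1.4, 32.8]
width: 0.127
```

```bash
python3 - <<'E'
from h import *
go(.4896,.0410,.0195+.05,180+np.degrees(np.load('box.npy')[2]));print(r.get_state()['torque'])
c=snap('side','s7');k=snap('top','t7')
A=cv2.resize(c['img'][175:265,165:298,::-1],None,fx=6,fy=6,interpolation=cv2.INTER_CUBIC);cv2.imwrite('pics/k.png',A)
th=np.load('box.npy')[2]
for n,X,Y,z in(('TL',.1,.062,.05),('BL',-.1,.062,.05),('BR',-.1,-.062,.05),('TL4',.1,.062,.054),('BL4',-.1,.062,.054),('boxTL',.112,.064,.05),('boxBL',-.112,.064,.05)):
    P=[.4917+np.cos(th)*X-np.sin(th)*Y,.0411+np.sin(th)*X+np.cos(th)*Y,z]
    print(n,((px(c,[P])[0]+.5-[165,175])*6-.5).round(0))
E
```

```text
t 25.4 pos [0.4895 0.0411 0.0698] yaw -170.81 F [-9.1 -1.4 32.8] w 0.127 q6 -1.79
turn [-0.002  0.01  -0.003] shift [-0.003 -0.003  0.009]
[4.01790848e-04 1.52985514e+00 1.45460658e-02]
TL [135. 320.]
BL [560. 402.]
BR [670. 278.]
TL4 [134. 311.]
BL4 [560. 394.]
boxTL [109. 317.]
boxBL [585. 410.]
```

View pics/k.png

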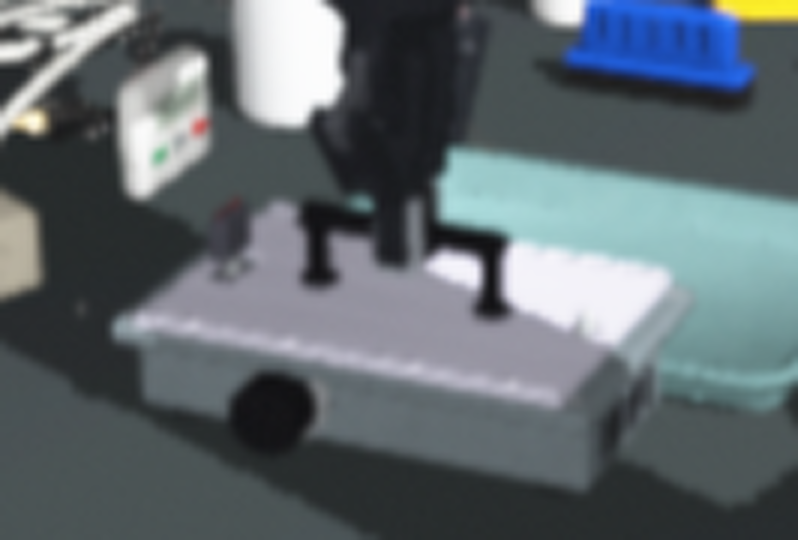

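The picture shows the panel flush on the frame: its lower edge runs from (135,322) to (560,402) as predicted, with the wing through the slot at (230,235) and the pin at (580,325). The scraper stands clear. I'll ease the push a little, let it settle and hand in.

Request:
{"op": "drive_tool", "data": {"commands": [[0,0,0,0,0,-0.02,0],[0,0,0,0,0,-0.02,0],[0,0,0,0,0,-0.02,0],[0,0,0,0,0,-0.02,0],[0,0,0,0,0,-0.02,0],[0,0,0,0,0,-0.02,0],[0,0,0,0,0,-0.02,0],[0,0,0,0,0,-0.02,0]]}}

```text
time: 26.3
position: [0.4895, 0.0411, 0.0698]
tool_rot: [-0.251, 3.13, -0.0]
contact_force: [-6.0, 0.3, 26.1]
width: 0.125
```

```bash
python3 - <<'E'
from h import *
go(.4896,.0410,.0195+.05,180+np.degrees(np.load('box.npy')[2]));print(r.get_state()['torque'])
print(r.finish_job())
E
```

```text
t 26.3 pos [0.4895 0.0411 0.0698] yaw -170.82 F [-6.   0.3 26.1] w 0.125 q6 -1.79
turn [-0.001  0.009 -0.003] shift [-0.003 -0.004  0.011]
[ 0.02420952  1.14394097 -0.00305001]
the job is handed in; nothing more can be done
None
```

I did all the steps and handed the job in at 26.3 s, with the gripper still holding the panel down. No verdict was reported.

- **Chips:** I swept them into the tray with the blue scraper. The filter and frame looked clean afterwards. In the top view I clearly saw one chip in the tray; I took three white spots in a noisy colour check there to be all three chips, and did not look closer.
- **Scraper:** it was let go about 7 mm above the worktop, because the arm was still settling when I worked out the drop. Later pictures show it standing upright, clear of the box.
- **Stud:** I turned it to the red marks by gripping its wing. The wing ended about 0.5° from the box's measured y axis.
- **Panel:** it went over the stud and pin with no noticeable side force until it was pressed, and the last picture shows it flush on the frame. By arm height its underside is about 50.3 mm above the worktop, with a steady upward force of 26 N on the gripper.
- **Disagreements:** the camera put the stud about 2.4 mm in x from where I felt it when gripping. I corrected for this before lowering the panel. A sideways force of about 6 N and a moment of about 1.1 N m remained while pressing.

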